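# Stand the boxed collectable in the display rack and close the bookend

### The job

Take the flat cardboard carton that leans on the sloping plywood easel and stand it upright on its long thin edge on the wooden display rack, its big face up against the rack's end panel and about centred on it; set it down gently, without dropping it or knocking it over. With the carton standing there by itself, slide the wooden bookend along the rack, without lifting it off or tipping it, until it is snug and square against the carton with no gap left in the row. Leave the jar, the mug and the toy truck alone.

Things in the scene. Friction and masses are not known exactly. Their poses are not given: they have to be found in the camera images.
- carton_center (a point): Centre of the flat cardboard carton: 30 mm thick (x), 150 mm long (y), 120 mm (z), about 0.2 kg, paper label on both big faces. At the start it leans at 45 degrees on the easel: z points up the slope, x (normal to the big faces) up and out from the easel's face, y level. Its upper 55 mm along the slope overhangs the easel, both big faces free to pinch there.
- easel: Fixed plywood easel, base 120 x 160 mm, origin under its centre on the table. Its 45 degree face looks along its +x (to the robot's left) and up: a board 65 mm long up the slope, 10 mm thick, 160 mm wide, rising from a corner at x = 30, z = 30 mm, where an 18 mm lip square to it holds the carton's lower thin edge.
- rack: Fixed wooden display rack: level board 300 mm (x, the row direction) by 180 mm (y) by 15 mm thick, origin under its centre on the table (board top at z = 15 mm). At the +x end stands the end panel, 15 mm thick, full width, 60 mm high above the board, its inner face at x = +135 mm. No lips on the sides.
- bookend_fin (a point): Middle of the grip fin (45 mm along x, 16 mm thick along y, 40 mm high) of the loose wooden bookend (0.3 kg) that slides on the rack. Bookend: foot 100 x 60 x 20 mm, front plate at its +x end 65 mm high in all, fin on the foot's rear. The point is 40 mm above the underside, 77.5 mm behind the front face; axes nearly the rack's. Row closed: it is at x = +27.5 mm in the rack's frame.
- jar: Bystander: jar with a red cap, 84 mm across, 120 mm high; origin under its centre.
- mug: Bystander: white mug, 80 mm across, 90 mm high; origin under its centre.
- truck: Bystander: yellow toy truck, 110 mm long, 54 mm high; origin under its centre.
There are look-alikes about, which are no part of the job. Of the things shaped like the part that bears bookend_fin, the wooden one is meant.

How it is judged:
By the outcome, as a careful person would: the job done as asked, in the order asked, and still so for the second after the job is handed in, with the robot touching nothing.
It also fails if it takes over 62 s, if anything falls off the work surface, if the arm or the gripper's body presses on something with over 40 N, if the wrist force passes 120 N, or if a joint passes its speed limit or range.

### The arm

A 6-joint arm with a two-finger parallel gripper is mounted at the origin on the work surface. World frame = base frame: x ahead of the robot, y to its left, z up, the work surface at z = 0. Lengths are in mm, angles in rad, forces in N, time in s.
With the tool pointing down it reaches from about 350 to 875 mm from the base axis. Payload 4.2 kg.
Tool frame: the origin (TCP) lies at the very end of the fingers, on their centre line; the grasp point (between the pads) lies 19 mm behind it; z points along the fingers, y is the direction in which the jaws open and shut (so a half turn about z gives the same grasp; the last joint's range is limited). The gripper opens to 85 mm and grips with 20 to 120 N. Pads are 22 mm wide; open, the fingers measure 114 mm over their backs; the gripper's body (76 mm by 85 mm) begins 54 mm behind the grasp point. The pads swing forward as they close: fully open they stand 13 mm farther back than shut.
Start: joints at [-0.946, 0.385, 0.008, 0, -1.194, -0.259], TCP at [223.574, -583.621, 231.312] pointing down, gripper open.
Joint ranges: [-3.14, 3.14], [-1.21, 2.06], [-1.07, 1.41], [-3.16, 2.05], [-2.99, -0.16], [-3.1, 3.1]. Speed limits (rad/s): [2.79, 2.79, 3.14, 3.14, 3.14, 3.14].

### API

Orientations are given as a unit quaternion [x, y, z, w].
In Python, from bench import arm, optics, job gives the robot as it stands.
- The arm moves only by the tool send_rows, never from a script. Its argument "steps" is a list that holds one entry, the list of rows, each a list of 5 numbers: the shift along the tool's x, y, z in cm, then the turn about the tool's z in rad, then the opening, from 0 (shut) to 1 (fully open). A call has 1 to 10 rows; each row shifts and turns the pose as measured when the row begins, along the tool's axes as they then stand; what a row does not reach is not made up. A row lasts 1/12 s, in which the tool goes at most 41.7 mm and 7.16 degrees, less where a joint would pass 70% of its speed; a pose out of reach is approached as far as the arm can. A call with a gripper value outside its range is refused whole. The fingers move at their own pace and stop on an object; the grip force is fixed at half the most. Time passes only in rows, so rows that do not move let the fingers close. It gives the time, the measured TCP pose, the force and the opening at its end, in the units of the state.
- arm.read_state(): the state, without advancing time (a new reading comes with each control period).
- optics.get_image(name): name is "scene" or "top" or "wrist"; returns (picture, depth): 420x560x3 uint8, blue, green, red; 420x560 float32, mm along the optical axis (not along the pixel's ray), 0 where there is no reading.
- optics.get_calibration(name): a dict with "K" (3x3 intrinsics, pixels), "rvec" (rotation vector, rad) and "tvec" (3), from world to camera coordinates, as OpenCV has them; the wrist camera has in their place "hand_eye" (4x4, takes a point from camera to tool coordinates, whose origin is the TCP and whose axes are the flange's). Camera axes: x right, y down, z forward; pixel columns grow to the right and rows downward; lengths in mm; the calibration is good to about 2 mm. A picture is of the moment at which its call begins: read the wrist's pose just before it. get_calibration takes no time and is no camera call.
- job.job_done(): hands the job in, once; it reports no verdict.
The state is a dict: "clock": time; "joints": joint angles; "joint_vel": joint speeds; "joint_efforts": joint torques, N m; "position": TCP position; "ee_rot": TCP orientation; "contact_force": force on the tool from outside, world axes, zero at the start; "wrist_torque": the same for the moment, N m; "gripper_width": finger opening in mm.
Only numpy, scipy, OpenCV 4.12 (cv2) and the standard library are available. Lean on these libraries where they do the work, as an engineer would, in place of code of your own. Each camera call takes 0.05 s, during which the arm holds its last target. There are 200 camera calls.

## Working session

There is one attempt and no reset: what is moved stays moved. The work goes in short steps, Python scripts to look and compute and a tool call to move; the robot and the scene stay as the last step left them, time stands still between calls to the robot, and variables do not carry over. Pictures are saved under pics/ and viewed, about 8 in all and at most 12, crops included, and the job is handed in when it is done.

Besides the shell and the picture viewer there is one more tool, called after "Call:" as a command line: name --argument value ..., lists and objects as JSON in quotes. send_rows: Moves the arm, as the interface text tells. Its arguments: {"type":"object","properties":{"steps":{"type":"array","items":{"type":"array","items":{"type":"array","items":{"type":"number"}}}}},"required":["steps"]}

```bash
ls; mkdir -p pics; python3 - <<'E'
from bench import arm, optics
import cv2, numpy as np
s=arm.read_state(); print(s)
for n in ("scene","top"):
    im,d=optics.get_image(n); cv2.imwrite(f"pics/{n}0.png",im); np.save(f"pics/{n}0.npy",d)
    print(n,optics.get_calibration(n))
print(optics.get_calibration("wrist"))
E
```

```text
pics
{'clock': 0.0, 'joints': array([-9.46344609e-01,  3.85571726e-01,  6.64529434e-03, -4.81043607e-04,
       -1.19400085e+00, -2.58636753e-01]), 'joint_vel': array([-0.00098097,  0.00050095, -0.00023628, -0.00200361, -0.00143423,
       -0.00100828]), 'joint_efforts': array([-2.72786474e-04, -3.92285585e+01,  1.88405585e+01,  4.18615177e+00,
       -4.57133632e-03,  4.70173276e-06]), 'position': array([ 223.40111693, -583.09593963,  230.22270781]), 'ee_rot': array([-1.81801956e-01,  9.83334563e-01,  1.05882450e-03, -2.53203562e-04]), 'contact_force': array([-0.00336081,  0.29860584, -0.25260024]), 'wrist_torque': array([-0.03870558, -0.01084202, -0.01523664]), 'gripper_width': 85.52546155967468}
scene {'K': array([[445.99739196,   0.        , 281.31583228],
       [  0.        , 445.99739196, 208.61191652],
       [  0.        ,   0.        ,   1.        ]]), 'rvec': array([ 2.261903  ,  0.85498031, -0.35015115]), 'tvec': array([-393.15351169, -320.04670895, 1557.71516841])}
top {'K': array([[424.27764368,   0.        , 277.86986499],
       [  0.        , 424.27764368, 208.31791891],
       [  0.        ,   0.        ,   1.        ]]), 'rvec': array([ 2.13304473, -2.19288703,  0.11415263]), 'tvec': array([-113.66364463,  647.12707472, 1066.66439944])}
{'K': array([[374.14848343,   0.        , 271.176703  ],
       [  0.        , 374.14848343, 205.96742089],
       [  0.        ,   0.        ,   1.        ]]), 'hand_eye': array([[-3.51188020e-04, -9.52788724e-01, -3.03633864e-01,
         7.80217870e+01],
       [ 9.99999919e-01, -3.94369187e-04,  8.08952030e-05,
        -6.97995148e-03],
       [-1.96819878e-04, -3.03633811e-01,  9.52788786e-01,
        -1.43559795e+02],
       [ 0.00000000e+00,  0.00000000e+00,  0.00000000e+00,
         1.00000000e+00]])}
```

View pics/scene0.png

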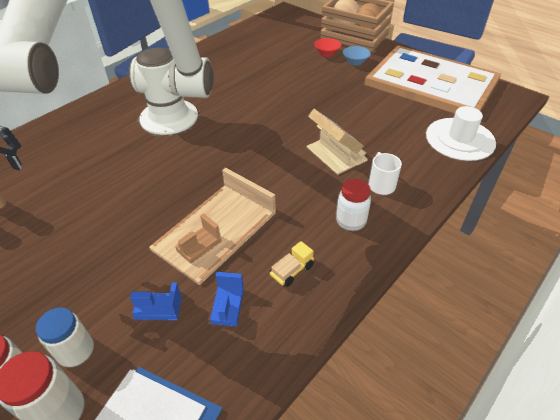

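View pics/top0.png

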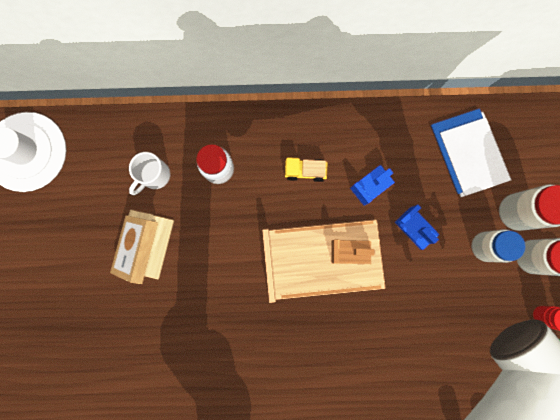

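```bash
cat > h.py <<'E'
import cv2, numpy as np
from scipy.spatial.transform import Rotation as Ro
from bench import arm, optics
def cam2world(n,state=None):
    c=optics.get_calibration(n); T=np.eye(4)
    if n=="wrist":
        W=np.eye(4); W[:3,:3]=Ro.from_quat(state["ee_rot"]).as_matrix(); W[:3,3]=state["position"]
        return c["K"],W@c["hand_eye"]
    R=cv2.Rodrigues(c["rvec"])[0]; T[:3,:3]=R.T; T[:3,3]=-R.T@c["tvec"]
    return c["K"],T
def cloud(n,d,state=None):
    K,T=cam2world(n,state); v,u=np.mgrid[:d.shape[0],:d.shape[1]]
    P=np.stack([(u-K[0,2])/K[0,0]*d,(v-K[1,2])/K[1,1]*d,d],-1)@T[:3,:3].T+T[:3,3]
    P[d<=0]=np.nan
    return P
def proj(n,p,state=None):
    K,T=cam2world(n,state); q=(np.asarray(p,float)-T[:3,3])@T[:3,:3]
    return (q@K.T)[...,:2]/q[...,2:]
E
python3 - <<'E'
from h import *
np.set_printoptions(precision=1,suppress=True)
d=np.load("pics/top0.npy"); P=cloud("top",d)
print("cam",cam2world("top")[1][:3,3])
for u,v in [(100,248),(112,270),(118,250),(125,230),(135,248),(143,250),(150,250),(160,245),(168,245),(265,230),(270,298),(285,250),(380,222),(383,288),(276,295),(350,255),(360,252),(370,252),(337,250),(212,157),(150,170),(305,168),(376,185)]:
    print((u,v),P[v,u])
im=cv2.imread("pics/top0.png"); a=cv2.resize(im[195:295,100:190],None,fx=5,fy=5,interpolation=2); b=cv2.resize(im[215:310,255:395],None,fx=5,fy=5,interpolation=2)[:500]
s=cv2.imread("pics/scene0.png"); s1=cv2.resize(s[100:180,295:385],None,fx=4,fy=4,interpolation=2);s2=cv2.resize(s[165:290,145:285],None,fx=3,fy=3,interpolation=2)
C=np.zeros((600,800,3),np.uint8)
a=cv2.resize(a,(270,300));C[:300,:270]=a
b=cv2.resize(b,(442,300));C[:300,280:722]=b
C[300:600,:338]=cv2.resize(s1,(338,300));C[300:600,350:686]=cv2.resize(s2,(336,300))
cv2.imwrite("pics/crop0.png",C)
E
```

```text
cam [ 523.3 -134.3 1130.3]
(100, 248) [554.7 344.4  -0.2]
(112, 270) [497.3 287.5  60.6]
(118, 250) [546.8 272.8  61.5]
(125, 230) [595.9 252.   71.8]
(135, 248) [549.  208.6 124.6]
(143, 250) [543.6 187.5 131.1]
(150, 250) [543.4 174.5 119.6]
(160, 245) [558.1 183.2   4.9]
(168, 245) [557.7 163.    0.9]
(265, 230) [585.9 -98.2  76.8]
(270, 298) [ 419.6 -106.4   77.5]
(285, 250) [ 535.7 -147.1   17.4]
(380, 222) [ 603.3 -402.7   -0.1]
(383, 288) [ 430.9 -398.1   13.6]
(276, 295) [ 421.1 -120.5   20.3]
(350, 255) [ 518.2 -312.7   37.2]
(360, 252) [ 525.1 -330.7   79.4]
(370, 252) [ 524.4 -356.5   73.8]
(337, 250) [ 531.5 -274.6   77.7]
(212, 157) [763.6  24.4 122.9]
(150, 170) [760.3 210.2   6.9]
(305, 168) [ 745.9 -204.9   45.6]
(376, 185) [ 699.1 -391.1   26.8]
```

View pics/crop0.png

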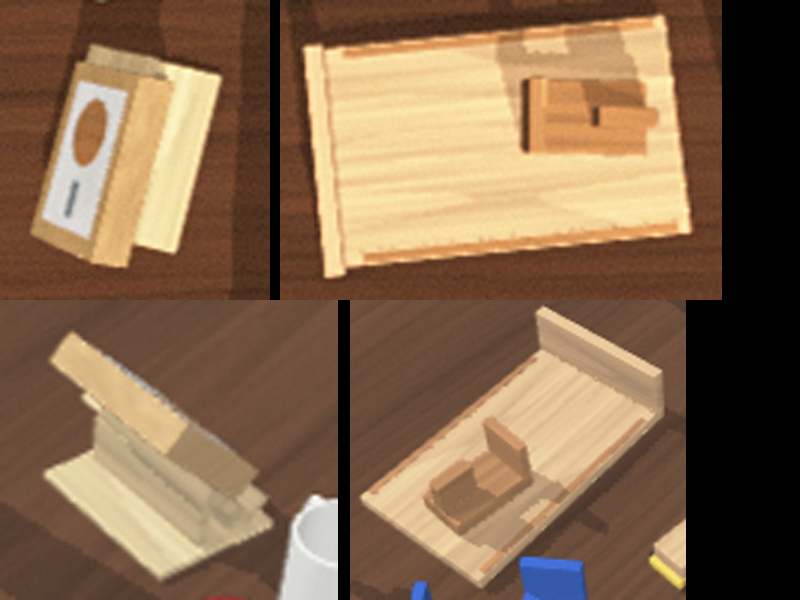

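```bash
python3 - <<'E'
from h import *
np.set_printoptions(precision=2,suppress=True)
P=cloud("top",np.load("pics/top0.npy")); Q=cloud("scene",np.load("pics/scene0.npy"))
def sel(P,x0,x1,y0,y1,z0,z1):
    p=P.reshape(-1,3); p=p[~np.isnan(p[:,0])]
    return p[(p[:,0]>x0)&(p[:,0]<x1)&(p[:,1]>y0)&(p[:,1]<y1)&(p[:,2]>z0)&(p[:,2]<z1)]
for nm,C in (("top",P),("scene",Q)):
    print(nm,"table z",np.median(sel(C,350,420,-100,100,-10,10)[:,2]))
    for lab,b in dict(board=(380,650,-430,-90,10,20),panel=(380,650,-130,-70,66,85),plate=(480,570,-310,-240,70,90),fin=(480,570,-390,-315,64,82),foot=(480,580,-395,-240,26,42),truck=(650,850,-300,-120,15,70),jar=(680,850,-40,80,100,130),mug=(650,850,130,280,60,100)).items():
        s=sel(C,*b)
        if len(s)>10:
            r=cv2.minAreaRect(s[:,:2].astype(np.float32)); print(lab,len(s),np.array(r[0]),np.array(r[1]),round(r[2],1),"z",np.median(s[:,2]))
    s=sel(C,440,650,100,330,30,150)
    # ransac plane
    rng=np.random.default_rng(0);best=None
    for _ in range(400):
        a=s[rng.choice(len(s),3,False)]; n=np.cross(a[1]-a[0],a[2]-a[0]); 
        if np.linalg.norm(n)<100: continue
        n/=np.linalg.norm(n); i=abs((s-a[0])@n)<2.5
        if best is None or i.sum()>best.sum(): best=i
    t=s[best]; c=t.mean(0); n=np.linalg.svd(t-c)[2][2]; n*=np.sign(n[2])
    h=np.cross([0,0,1],n);h/=np.linalg.norm(h); up=np.cross(n,h)
    uv=np.c_[(t-c)@h,(t-c)@up].astype(np.float32); r=cv2.minAreaRect(uv)
    print("carton plane",len(t),len(s),n,"yaw n",np.degrees(np.arctan2(n[1],n[0])),r,"face centre",c+h*r[0][0]+up*r[0][1],"h",h,"up",up, "pct",np.percentile(uv,[1,99],axis=0))
E
```

```text
top table z 0.5978493798522777
board 6449 [ 530.1  -251.41] [221.55 284.95] 4.2 z 15.555195503352707
panel 449 [ 499.04 -103.56] [179.55  15.03] 4.1 z 75.34468304852908
plate 129 [ 528.05 -271.16] [11.83 56.38] 87.9 z 80.25803262462296
fin 127 [ 524.83 -342.1 ] [43.9  14.84] 88.3 z 75.05630415355495
foot 647 [ 527.11 -315.46] [100.69  58.9 ] 88.1 z 35.35481282773003
truck 828 [ 747.66 -206.98] [109.44  56.51] 85.6 z 44.40484360672576
jar 735 [758.8   27.89] [71.   71.34] 57.1 z 120.69021547913076
mug 454 [744.53 208.84] [ 78.2  102.66] 20.2 z 81.12510730741894
carton plane 1440 2257 [0.18 0.68 0.71] yaw n 75.33176475054597 ((-0.3248443603515625, -5.0544281005859375), (125.2270278930664, 149.90463256835938), 89.23613739013672) face centre [552.63 237.03  95.86] h [-0.97  0.25  0.  ] up [-0.18 -0.69  0.7 ] pct [[-73.48 -63.97]
 [ 72.81  54.97]]
scene table z -0.13266970455549654
board 4574 [ 507.57 -248.91] [183.44 299.62] 4.1 z 15.09559024270186
panel 348 [ 496.49 -105.96] [181.91  18.28] 4.3 z 73.76728385726102
plate 124 [ 526.44 -274.74] [13.74 63.03] 89.1 z 79.40048841569677
fin 145 [ 524.1  -344.92] [45.89 18.62] 88.3 z 74.03664923343968
foot 567 [ 525.81 -318.86] [100.62  63.93] 88.9 z 34.81911571715557
truck 1014 [ 746.09 -209.83] [109.88  58.25] 85.7 z 42.56638718874234
jar 572 [759.42  26.4 ] [71.17 74.13] 8.6 z 118.95620609726825
mug 500 [745.01 203.33] [79.52 99.32] 17.6 z 77.42266749858811
carton plane 314 1127 [0.25 0.94 0.22] yaw n 75.29113677112376 ((6.853981018066406, 11.305171966552734), (111.82249450683594, 167.67828369140625), 89.8196792602539) face centre [550.03 202.32  84.86] h [-0.97  0.25  0.  ] up [-0.05 -0.21  0.98] pct [[-74.36 -44.21]
 [ 82.77  64.71]]
```

Call:
send_rows --steps '[[[-2.4,2.6,0.1,0,1],[-2.4,2.6,0.1,0,1],[-2.4,2.6,0.1,0,1],[-2.4,2.6,0.1,0,1],[-2.4,2.6,0.1,0,1],[-2.4,2.6,0.1,0,1],[-2.4,2.6,0.1,0,1],[-2.4,2.6,0.1,0,1],[-2.4,2.6,0.1,0,1],[-2.4,2.6,0.1,0,1]]]'

```text
clock: 0.93
position: [355.4, -245.3, 213.8]
ee_rot: [-0.175, 0.985, 0.005, -0.003]
contact_force: [0.9, 0.3, -0.9]
gripper_width: 85.2
```

Call:
send_rows --steps '[[[-2.4,2.6,0,0,1],[-2.4,2.6,0,0,1],[-2.4,2.6,0,0,1],[-2.4,2.6,0,0,1],[-2.4,2.6,0,0,1],[-2.4,2.6,0,0,1],[-2.4,2.6,0,0,1],[-2.4,2.6,0,0,1],[-2.4,2.6,0,0,1],[-2.4,2.6,0,0,1]]]'

```text
clock: 1.77
position: [490.3, 99.9, 214.3]
ee_rot: [-0.176, 0.984, 0.006, -0.005]
contact_force: [1.3, -0.4, 0.1]
gripper_width: 85.2
```

Call:
send_rows --steps '[[[-1.5,1.5,0,0.1,1],[0,0,0,0.12,1],[0,0,0,0.12,1],[0,0,0,0.12,1],[0,0,0,0.12,1],[0,0,0,0.04,1]]]'

```text
clock: 2.27
position: [500.7, 128.5, 210.5]
ee_rot: [0.143, 0.99, 0.003, -0.009]
contact_force: [0.4, 0.0, -0.7]
gripper_width: 85.5
```

```bash
cat >> h.py <<'E'
def go(x,y,z,yaw):
    s=arm.read_state(); R=Ro.from_quat(s["ee_rot"]).as_matrix()
    d=R.T@(np.array([x,y,z])-s["position"])/10
    cur=np.arctan2(R[1,1],R[0,1]); t=-(np.radians(yaw)-cur); t=(t+np.pi/2)%np.pi-np.pi/2
    print("shift cm",d.round(2),"turn",round(t,3),"pos",s["position"].round(1),"yaw_y",round(np.degrees(cur),1),"toolz",R[:,2].round(3),"w",round(s["gripper_width"],1),"F",s["contact_force"].round(1),"t",round(s["clock"],2),"j",s["joints"].round(2))
E
python3 - <<'E'
from h import *
go(545.9,211.5,200,75.3)
s=arm.read_state(); im,d=optics.get_image("wrist"); cv2.imwrite("pics/w0.png",im); np.save("pics/w0.npy",d)
P=cloud("wrist",d,s); p=P.reshape(-1,3); p=p[~np.isnan(p[:,0])]
s=p[(p[:,0]>440)&(p[:,0]<660)&(p[:,1]>120)&(p[:,1]<330)&(p[:,2]>30)&(p[:,2]<145)]
n0=np.array([.18,.68,.71]); n0/=np.linalg.norm(n0)
for b in np.arange(165,270,1.): pass
v=s@n0; hh,e=np.histogram(v,60); b=e[hh.argmax()]; t=s[abs(v-b)<6]
for _ in range(5):
    c=np.median(t,0); n=np.linalg.svd(t-t.mean(0))[2][2]; n*=np.sign(n[2]); c=t.mean(0); t=s[abs((s-c)@n)<3]
h=np.cross([0,0,1],n);h/=np.linalg.norm(h);up=np.cross(n,h); uv=np.c_[(t-c)@h,(t-c)@up]
q=np.percentile(uv,[.5,99.5],axis=0); m=q.mean(0); fc=c+h*m[0]+up*m[1]
print(len(t),"n",n,np.degrees(np.arctan2(n[1],n[0])),"size",q[1]-q[0],"centre",fc-15*n)
E
```

```text
shift cm [-2.01  9.23  1.04] turn -0.03 pos [500.7 128.5 210.5] yaw_y 73.6 toolz [-0.016  0.008 -1.   ] w 85.5 F [ 0.4  0.  -0.7] t 2.27 j [ 0.56  0.23 -0.27 -0.02 -1.08 -2.41]
11669 n [0.17493813 0.68073797 0.71133147] 75.58781454122034 size [146.63081379 118.52927146] centre [546.33415821 225.16695497  85.12580499]
```

View pics/w0.png

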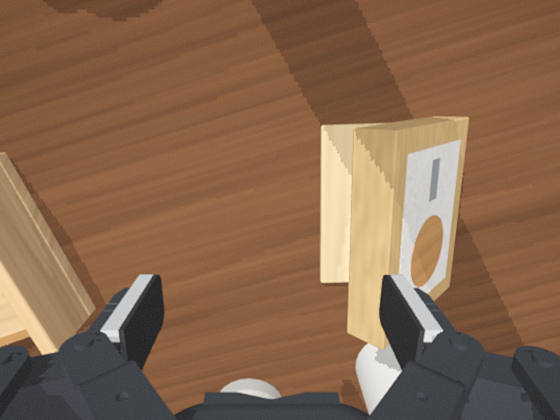

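Call:
send_rows --steps '[[[-0.5,2.3,0,-0.03,1],[-0.5,2.3,0.3,0,1],[-0.5,2.3,0.3,0,1],[-0.5,2.3,0.4,0,1],[0,0,0,0,1]]]'

```text
clock: 2.73
position: [543.6, 213.7, 198.8]
ee_rot: [0.125, 0.992, 0.002, -0.01]
contact_force: [0.8, -0.8, -0.2]
gripper_width: 85.3
```

```bash
python3 - <<'E'
from h import *
go(545,211.5,72,75.4)
E
```

```text
shift cm [-0.45 -0.2  12.68] turn 0.003 pos [543.6 213.7 198.8] yaw_y 75.6 toolz [-0.019  0.007 -1.   ] w 85.3 F [ 0.8 -0.8 -0.2] t 2.73 j [ 0.64  0.35 -0.13 -0.02 -1.11 -2.46]
```

Call:
send_rows --steps '[[[-0.2,-0.1,2,0,1],[-0.1,-0.1,2,0,1],[0,0,2,0,1],[0,0,2,0,1],[0,0,0,0,1]]]'

```text
clock: 3.15
position: [544.6, 212.3, 115.5]
ee_rot: [0.122, 0.993, 0.003, -0.01]
contact_force: [0.4, -1.2, -0.4]
gripper_width: 85.6
```

```bash
python3 - <<'E'
from h import *
go(545,211.5,72,75.4)
s=arm.read_state(); im,d=optics.get_image("wrist"); cv2.imwrite("pics/w1.png",im)
E
```

```text
shift cm [-0.14 -0.08  4.35] turn 0.011 pos [544.6 212.3 115.5] yaw_y 76.0 toolz [-0.019  0.007 -1.   ] w 85.6 F [ 0.4 -1.2 -0.4] t 3.15 j [ 0.64  0.43 -0.23 -0.02 -0.92 -2.44]
```

View pics/w1.png

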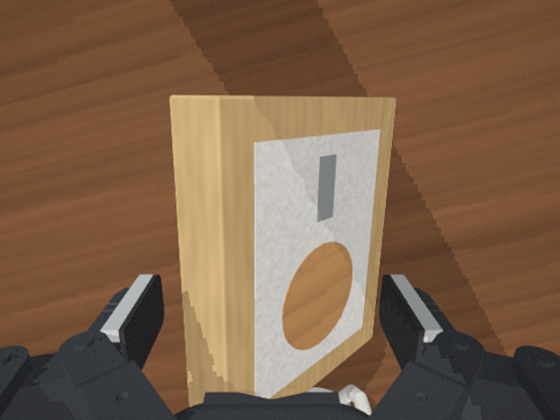

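Call:
send_rows --steps '[[[-0.1,-0.1,1.2,0.01,1],[0,0,1.2,0,1],[0,0,1.0,0,1],[0,0,0.5,0,1],[0,0,0,0,1]]]'

```text
clock: 3.62
position: [549.5, 212.8, 83.4]
ee_rot: [0.125, 0.992, 0.006, -0.004]
contact_force: [0.1, 0.1, -0.3]
gripper_width: 85.0
```

```bash
python3 - <<'E'
from h import *
go(545,211.5,72,75.4)
E
```

```text
shift cm [ 0.4  -0.25  1.14] turn 0.005 pos [549.5 212.8  83.4] yaw_y 75.7 toolz [-0.007  0.012 -1.   ] w 85.0 F [ 0.1  0.1 -0.3] t 3.62 j [ 0.64  0.47 -0.26 -0.02 -0.84 -2.45]
```

Call:
send_rows --steps '[[[0.1,0.2,-0.1,0,0.97],[0.1,0.3,-0.1,0,0.94],[0,0.3,-0.2,0,0.9],[0,0.3,-0.2,0,0.86],[0,0.3,-0.2,0,0.83],[0,0.2,-0.1,0,0.8],[0,0,0,0,0.8]]]'

```text
clock: 4.2
position: [552.6, 227.3, 99.2]
ee_rot: [0.124, 0.992, 0.004, -0.003]
contact_force: [-0.2, 0.1, 1.1]
gripper_width: 68.3
```

```bash
cat >> h.py <<'E'
def st(w_mm=None,off=-21.5,z=107):
    px,py=559.8,269.1; s=arm.read_state()
    print("off",round((s["position"][0]-px)*.254+(s["position"][1]-py)*.967,1))
    go(px+.254*off,py+.967*off,z,75.4)
E
python3 - <<'E'
from h import *
st()
im,d=optics.get_image("wrist"); cv2.imwrite("pics/w2.png",im)
im2,d=optics.get_image("scene"); cv2.imwrite("pics/s2.png",np.hstack([cv2.resize(im,(400,300)),cv2.resize(im2[70:220,250:450],(400,300))]))
E
```

```text
off -42.2
shift cm [ 0.35  2.08 -0.76] turn 0.006 pos [552.6 227.3  99.2] yaw_y 75.7 toolz [-0.004  0.009 -1.   ] w 68.3 F [-0.2  0.1  1.1] t 4.2 j [ 0.66  0.46 -0.23 -0.01 -0.88 -2.47]
```

View pics/s2.png

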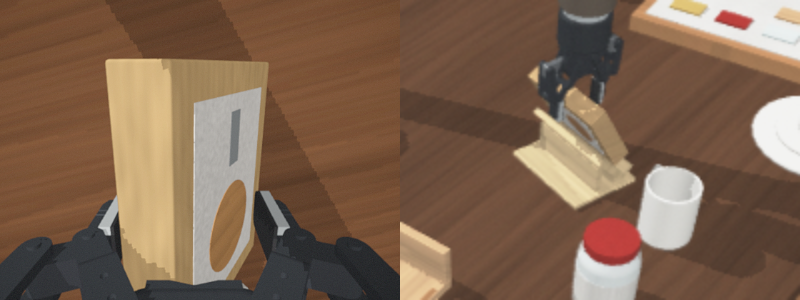

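Call:
send_rows --steps '[[[0.1,0.3,-0.1,0,0.77],[0.1,0.3,-0.1,0,0.75],[0,0.3,-0.1,0,0.72],[0,0.3,-0.1,0,0.7],[0,0.3,-0.1,0,0.68],[0,0.3,-0.1,0,0.66],[0,0.2,0,0,0.64],[0,0,0,0,0.64]]]'

```text
clock: 4.97
position: [556.1, 250.3, 104.7]
ee_rot: [0.124, 0.992, 0.005, -0.003]
contact_force: [0.2, 0.5, -0.2]
gripper_width: 54.6
```

```bash
python3 - <<'E'
from h import *
st(off=-8.4,z=112)
im,d=optics.get_image("wrist")
im2,d=optics.get_image("scene"); cv2.imwrite("pics/s3.png",np.hstack([cv2.resize(im,(400,300)),cv2.resize(im2[70:220,250:450],(400,300))]))
E
```

```text
off -19.1
shift cm [ 0.11  1.08 -0.72] turn 0.006 pos [556.1 250.3 104.7] yaw_y 75.8 toolz [-0.004  0.01  -1.   ] w 54.6 F [ 0.2  0.5 -0.2] t 4.97 j [ 0.68  0.47 -0.19 -0.01 -0.91 -2.49]
```

View pics/s3.png

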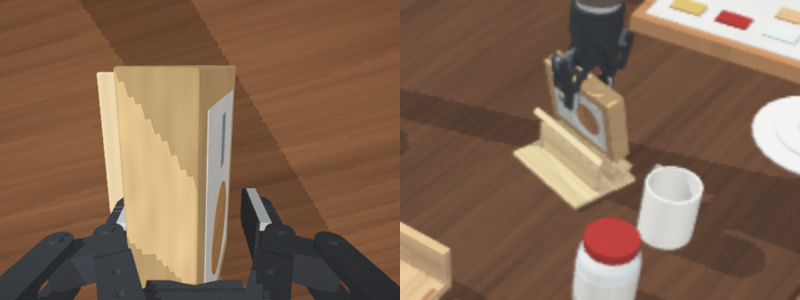

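Call:
send_rows --steps '[[[0,0.2,-0.1,0,0.61],[0,0.2,-0.1,0,0.58],[0,0.2,-0.1,0,0.55],[0,0.2,-0.1,0,0.52],[0,0.2,-0.1,0,0.49],[0,0.2,-0.1,0,0.46],[0,0.2,0,0,0.43],[0,0.1,0,0,0.4],[0,0,0,0,0.4]]]'

```text
clock: 5.82
position: [560.1, 266.0, 111.4]
ee_rot: [0.124, 0.992, 0.005, -0.003]
contact_force: [-0.1, -0.0, -0.0]
gripper_width: 34.0
```

Call:
send_rows --steps '[[[0,0,0,0,0.37],[0,0,0,0,0.3],[0,0,0,0,0.2],[0,0,0,0,0.1],[0,0,0,0,0.1]]]'

```text
clock: 6.23
position: [560.1, 265.9, 111.5]
ee_rot: [0.124, 0.992, 0.005, -0.003]
contact_force: [0.2, 0.6, 0.5]
gripper_width: 29.3
```

```bash
python3 - <<'E'
from h import *
st(off=-3,z=114)
s=arm.read_state();im,d=optics.get_image("wrist");
im2,d2=optics.get_image("scene"); cv2.imwrite("pics/s4.png",np.hstack([cv2.resize(im,(400,300)),cv2.resize(im2[70:220,250:450],(400,300))]))
E
```

```text
off -3.0
shift cm [ 0.11  0.01 -0.25] turn 0.006 pos [560.1 265.9 111.5] yaw_y 75.7 toolz [-0.004  0.011 -1.   ] w 29.3 F [0.2 0.6 0.5] t 6.23 j [ 0.7   0.48 -0.16 -0.01 -0.93 -2.51]
```

View pics/s4.png

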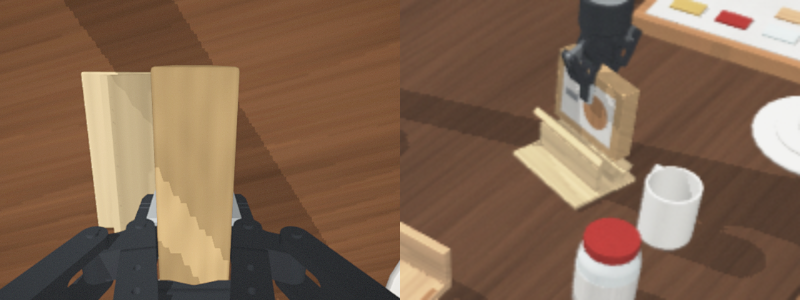

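Call:
send_rows --steps '[[[0,0,-1,0,0.1],[0,0,-1.5,0,0.1],[0,0,-2,0,0.1],[0,0,-2,0,0.1],[0,0,-2,0,0.1],[0,0,-1.5,0,0.1],[0,0,-1,0,0.1],[0,0,0,0,0.1]]]'

```text
clock: 7.0
position: [558.2, 262.9, 225.8]
ee_rot: [0.125, 0.992, 0.002, -0.007]
contact_force: [0.3, 0.5, -1.9]
gripper_width: 29.2
```

```bash
cat >> h.py <<'E'
def tool_pts(n,d,s):
    P=cloud(n,d,s).reshape(-1,3); P=P[~np.isnan(P[:,0])]
    return P,(P-s["position"])@Ro.from_quat(s["ee_rot"]).as_matrix()
def edges():  # carton seen by wrist / top, in tool coords (mm)
    for n in ("wrist","top","scene"):
        s=arm.read_state(); im,d=optics.get_image(n); P,t=tool_pts(n,d,s)
        k=(abs(t[:,0])<95)&(abs(t[:,1])<22)
        u=t[k&(t[:,2]>-62)&(t[:,2]<-35)&(abs(t[:,0])>35)]
        if len(u)>20:
            hist=np.histogram(u[:,2],27,(-62,-35)); zt=hist[1][hist[0].argmax()]+.5
            v=u[abs(u[:,2]-zt)<3]; r=cv2.minAreaRect(v[:,:2].astype(np.float32))
            print(n,len(v),"top face z",np.median(v[:,2]).round(1),"x",np.percentile(v[:,0],[.5,99.5]).round(1),"y",np.percentile(v[:,1],[1,99]).round(1),"rect",np.round(r[0],1),np.round(r[1],1),round(r[2],1),"world z",np.median(P[k&(t[:,2]>-62)&(t[:,2]<-35)&(abs(t[:,0])>35)][abs(u[:,2]-zt)<3][:,2]).round(1))
E
python3 - <<'E'
from h import *
go(499.3,-127.2,230,94.1)
edges()
E
```

```text
shift cm [ -3.98 -39.25  -0.58] turn -0.323 pos [558.2 262.9 225.8] yaw_y 75.6 toolz [-0.013  0.006 -1.   ] w 29.2 F [ 0.3  0.5 -1.9] t 7.0 j [ 0.7   0.38 -0.01 -0.01 -1.19 -2.51]
wrist 18973 top face z -51.6 x [35.3 76.6] y [-14.3  14.7] rect [55.8  0.3] [30.4 41.6] 90.0 world z 278.1
top 563 top face z -52.2 x [-74.1  74.5] y [-13.   16.4] rect [0.2 1.7] [ 31.1 149.6] 89.9 world z 276.8
scene 95 top face z -50.7 x [-73.9  23.5] y [-16.5  15.4] rect [ 1.4 -3.3] [ 32.9 149.9] 86.5 world z 272.9
```

Call:
send_rows --steps '[[[-0.2,-1,0,0,0.1],[-0.3,-2,0,0,0.1],[-0.3,-3,0,0,0.1],[-0.3,-3,0,0,0.1],[-0.3,-3,0,0,0.1],[-0.3,-3,0,0,0.1],[-0.3,-3,0,0,0.1],[-0.3,-3,0,0,0.1],[-0.3,-3,0,0,0.1],[-0.3,-3,0,0,0.1]]]'

```text
clock: 7.98
position: [508.0, -19.6, 209.8]
ee_rot: [0.122, 0.992, -0.006, -0.021]
contact_force: [1.1, 0.5, -1.5]
gripper_width: 29.0
```

Call:
send_rows --steps '[[[-0.3,-3,0,0,0.1],[-0.3,-3,0,0,0.1],[-0.3,-2,0,0,0.1],[0,-1,0,-0.05,0.1],[0,0,0,-0.08,0.1],[0,0,0,-0.08,0.1],[0,0,0,-0.08,0.1],[0,0,0,-0.03,0.1],[0,0,0,0,0.1]]]'

```text
clock: 8.73
position: [479.9, -125.0, 201.4]
ee_rot: [-0.038, 0.999, -0.002, -0.034]
contact_force: [-0.1, -1.1, -1.9]
gripper_width: 29.1
```

```bash
python3 - <<'E'
from h import *
go(500,-137.2,150,94.1)
E
```

```text
shift cm [-2.26 -1.36  5.  ] turn 0.006 pos [ 479.9 -125.   201.4] yaw_y 94.4 toolz [-0.068 -0.007 -0.998] w 29.1 F [-0.1 -1.1 -1.9] t 8.73 j [ 0.07  0.22 -0.31  0.   -1.11 -1.57]
```

Call:
send_rows --steps '[[[0,0,1,0,0.1],[0,0,1,0,0.1],[0,0,1,0,0.1],[0,0,1,0,0.1],[0,0,0,0,0.1]]]'

```text
clock: 9.15
position: [473.2, -126.3, 155.2]
ee_rot: [-0.035, 0.999, -0.002, -0.037]
contact_force: [0.1, 0.1, -2.2]
gripper_width: 29.3
```

```bash
python3 - <<'E'
from h import *
go(500,-137.2,150,94.1)
E
```

```text
shift cm [-2.63 -1.28  0.33] turn -0.001 pos [ 473.2 -126.3  155.2] yaw_y 94.1 toolz [-0.074 -0.006 -0.997] w 29.3 F [ 0.1  0.1 -2.2] t 9.15 j [ 0.07  0.26 -0.38  0.   -1.   -1.57]
```

Call:
send_rows --steps '[[[-2,0,0,0,0.1],[0,0,0,0,0.1]]]'

```text
clock: 9.32
position: [491.8, -125.1, 152.1]
ee_rot: [-0.035, 0.999, -0.002, -0.039]
contact_force: [0.9, 0.1, -0.9]
gripper_width: 29.7
```

```bash
python3 - <<'E'
from h import *
go(500,-137.2,150,94.1)
E
```

```text
shift cm [-0.75 -1.27  0.15] turn -0.002 pos [ 491.8 -125.1  152.1] yaw_y 94.0 toolz [-0.077 -0.006 -0.997] w 29.7 F [ 0.9  0.1 -0.9] t 9.32 j [ 0.07  0.3  -0.34  0.   -1.01 -1.57]
```

Call:
send_rows --steps '[[[3,0,0,0,0.1],[0,0,0,0,0.1]]]'

```text
clock: 9.48
position: [460.7, -127.1, 152.5]
ee_rot: [-0.034, 0.999, -0.002, -0.041]
contact_force: [-1.4, -0.0, -0.8]
gripper_width: 29.4
```

Call:
send_rows --steps '[[[0,0,-4,0,0.1],[0,0,0,0,0.1]]]'

```text
clock: 9.65
position: [462.0, -127.3, 192.2]
ee_rot: [-0.034, 0.998, -0.002, -0.044]
contact_force: [1.5, 0.5, 0.2]
gripper_width: 29.3
```

Call:
send_rows --steps '[[[-0.5,0,0,0,0.1],[-0.5,0,0,0,0.1],[-0.5,0,0,0,0.1],[-0.5,0,0,0,0.1],[-0.5,0,0,0,0.1],[-0.5,0,0,0,0.1],[0,0,0,0,0.1]]]'

```text
clock: 10.23
position: [494.4, -125.1, 188.7]
ee_rot: [-0.033, 0.999, -0.002, -0.043]
contact_force: [-0.3, -0.4, -1.7]
gripper_width: 29.2
```

Call:
send_rows --steps '[[[0,0,4,0,0.1],[0,0,0,0,0.1]]]'

```text
clock: 10.4
position: [492.9, -125.5, 148.9]
ee_rot: [-0.033, 0.999, -0.002, -0.042]
contact_force: [-0.8, -0.3, -4.0]
gripper_width: 29.5
```

```bash
python3 - <<'E'
from h import *
go(498.5,-133.2,110,94.1)
edges()
E
```

```text
shift cm [-0.83 -0.8   3.83] turn -0.005 pos [ 492.9 -125.5  148.9] yaw_y 93.8 toolz [-0.083 -0.007 -0.997] w 29.5 F [-0.8 -0.3 -4. ] t 10.4 j [ 0.07  0.31 -0.34  0.   -1.01 -1.58]
wrist 19106 top face z -49.3 x [35.3 78. ] y [-14.2  14.8] rect [56.6  0.3] [30.2 43.3] 90.0 world z 202.8
top 210 top face z -49.3 x [40.5 76.1] y [-12.2  16.9] rect [58.2  2.4] [29.6 35.8] 89.8 world z 206.8
scene 122 top face z -54.0 x [-72.8 -35.8] y [-14.6  15.8] rect [-54.4   0.2] [32.7 37.1] 87.6 world z 205.0
```

Call:
send_rows --steps '[[[-0.3,-0.4,0.8,0,0.1],[-0.3,-0.4,0.8,-0.005,0.1],[-0.2,0,0.8,0,0.1],[0,0,0.8,0,0.1],[0,0,0.6,0,0.1],[0,0,0,0,0.1]]]'

```text
clock: 11.05
position: [508.7, -134.8, 118.5]
ee_rot: [-0.037, 0.999, -0.004, -0.03]
contact_force: [-0.2, 0.6, -0.4]
gripper_width: 29.1
```

```bash
python3 - <<'E'
from h import *
go(498.5,-133.2,92,94.1)
E
```

```text
shift cm [0.85 0.25 2.71] turn 0.004 pos [ 508.7 -134.8  118.5] yaw_y 94.3 toolz [-0.059 -0.01  -0.998] w 29.1 F [-0.2  0.6 -0.4] t 11.05 j [ 0.05  0.36 -0.35  0.01 -0.92 -1.55]
```

Call:
send_rows --steps '[[[3,0.1,-2.8,0,0.1],[3,0.1,-2.8,0,0.1],[0,0,0,0,0.1]]]'

```text
clock: 11.3
position: [449.7, -136.8, 172.3]
ee_rot: [-0.038, 0.999, -0.004, -0.039]
contact_force: [0.6, -0.3, -1.6]
gripper_width: 29.6
```

Call:
send_rows --steps '[[[-0.6,0,0.8,0,0.1],[-0.6,0,0.8,0,0.1],[-0.6,0,0.8,0,0.1],[-0.6,0,0.8,0,0.1],[-0.6,0,0.8,0,0.1],[-0.6,0,0.8,0,0.1],[-0.4,0,0.8,0,0.1],[0,0,0,0,0.1]]]'

```text
clock: 11.97
position: [489.6, -133.7, 103.6]
ee_rot: [-0.038, 0.998, -0.004, -0.04]
contact_force: [0.1, -0.8, -2.1]
gripper_width: 29.6
```

```bash
python3 - <<'E'
from h import *
go(498.5,-133.2,92,94.1)
E
```

```text
shift cm [-0.98 -0.01  1.08] turn 0.004 pos [ 489.6 -133.7  103.6] yaw_y 94.4 toolz [-0.08  -0.011 -0.997] w 29.6 F [ 0.1 -0.8 -2.1] t 11.97 j [ 0.06  0.36 -0.4   0.01 -0.89 -1.56]
```

Call:
send_rows --steps '[[[-0.5,0,0.3,0,0.1],[-0.5,0,0.3,0,0.1],[0,0,0.2,0,0.1],[0,0,0,0,0.1]]]'

```text
clock: 12.3
position: [500.0, -133.0, 92.5]
ee_rot: [-0.038, 0.998, -0.004, -0.042]
contact_force: [-0.9, -0.4, -1.0]
gripper_width: 29.4
```

```bash
python3 - <<'E'
from h import *
go(498.5,-133.2,83,94.1); edges()
E
```

```text
shift cm [ 0.07 -0.    0.96] turn 0.005 pos [ 500.  -133.    92.5] yaw_y 94.4 toolz [-0.083 -0.011 -0.996] w 29.4 F [-0.9 -0.4 -1. ] t 12.3 j [ 0.06  0.39 -0.39  0.01 -0.88 -1.56]
wrist 19095 top face z -49.3 x [35.3 78. ] y [-14.2  14.8] rect [56.6  0.3] [43.3 30.3] 0.1 world z 146.5
top 193 top face z -49.6 x [37.1 75.7] y [-12.   16.9] rect [56.3  2.3] [29.5 39.1] 89.9 world z 146.9
scene 129 top face z -53.6 x [-72.3  67.8] y [-15.3  15.3] rect [-0.7  0. ] [143.3  30.8] 0.0 world z 142.4
```

Call:
send_rows --steps '[[[0,0,0.2,0,0.1],[0,0,0.2,0,0.1],[0,0,0.1,0,0.1]]]'

```text
clock: 12.7
position: [500.0, -133.2, 89.4]
ee_rot: [-0.038, 0.998, -0.004, -0.039]
contact_force: [-0.1, -0.0, -1.7]
gripper_width: 29.3
```

Call:
send_rows --steps '[[[0,0,0.1,0,0.1],[0,0,0.1,0,0.1]]]'

```text
clock: 12.87
position: [499.7, -133.2, 87.5]
ee_rot: [-0.038, 0.999, -0.004, -0.039]
contact_force: [0.4, 0.3, -1.6]
gripper_width: 29.3
```

Call:
send_rows --steps '[[[0,0,0.1,0,0.1],[0,0,0.1,0,0.1]]]'

```text
clock: 13.03
position: [499.5, -133.3, 85.5]
ee_rot: [-0.038, 0.999, -0.004, -0.039]
contact_force: [-0.5, 0.2, 0.1]
gripper_width: 29.6
```

Call:
send_rows --steps '[[[0,0,0.1,0,0.1],[0,0,0.1,0,0.1]]]'

```text
clock: 13.2
position: [499.4, -133.5, 85.2]
ee_rot: [-0.039, 0.998, -0.005, -0.039]
contact_force: [-3.2, 3.0, 7.4]
gripper_width: 29.5
```

Call:
send_rows --steps '[[[0,0,0.1,0,0.1],[0,0,0,0,0.1]]]'

```text
clock: 13.37
position: [499.6, -133.4, 85.7]
ee_rot: [-0.039, 0.998, -0.005, -0.038]
contact_force: [0.5, 0.1, 0.1]
gripper_width: 29.4
```

```bash
python3 - <<'E'
from h import *
go(499.3,-127.2,83,94.1); edges()
E
```

```text
shift cm [-0.04  0.63  0.26] turn 0.007 pos [ 499.6 -133.4   85.7] yaw_y 94.5 toolz [-0.076 -0.013 -0.997] w 29.4 F [0.5 0.1 0.1] t 13.37 j [ 0.06  0.39 -0.4   0.01 -0.85 -1.56]
wrist 19107 top face z -49.3 x [35.3 78. ] y [-14.2  14.8] rect [56.6  0.3] [43.3 30.2] 0.2 world z 139.3
top 197 top face z -48.8 x [38.7 75.9] y [-12.2  16.8] rect [57.4  2.5] [37.7 29.6] 0.5 world z 138.7
scene 124 top face z -53.7 x [-72.1  59.8] y [-14.9  15. ] rect [-4.5  3.6] [137.4  30.9] 3.6 world z 134.8
```

Call:
send_rows --steps '[[[0,0.3,0,0.005,0.1],[0,0.2,0,0,0.1],[0,0.1,0,0,0.1]]]'

```text
clock: 13.77
position: [499.7, -128.1, 85.3]
ee_rot: [-0.037, 0.999, -0.006, -0.038]
contact_force: [0.6, -7.3, -1.0]
gripper_width: 29.5
```

Call:
send_rows --steps '[[[0,0.1,0,0,0.1],[0,0.2,0,0,0.1]]]'

```text
clock: 13.93
position: [499.7, -127.9, 85.4]
ee_rot: [-0.038, 0.998, -0.008, -0.039]
contact_force: [0.2, -15.2, -3.9]
gripper_width: 29.7
```

Call:
send_rows --steps '[[[0,0.1,0.3,0,0.1],[0,0,0.4,0,0.1]]]'

```text
clock: 14.1
position: [498.2, -129.4, 83.5]
ee_rot: [-0.039, 0.998, -0.011, -0.04]
contact_force: [-9.8, 6.4, 35.6]
gripper_width: 29.6
```

```bash
python3 - <<'E'
from h import *
go(499.3,-127.2,83,94.1); edges()
im,d=optics.get_image("wrist"); im2,d=optics.get_image("scene"); cv2.imwrite("pics/s5.png",np.hstack([cv2.resize(im,(400,300)),cv2.resize(im2[130:280,130:330],(400,300),interpolation=2)]))
E
```

```text
shift cm [-0.13  0.21  0.03] turn 0.006 pos [ 498.2 -129.4   83.5] yaw_y 94.5 toolz [-0.08  -0.025 -0.996] w 29.6 F [-9.8  6.4 35.6] t 14.1 j [ 0.07  0.39 -0.41  0.03 -0.85 -1.58]
wrist 18974 top face z -48.0 x [35.3 78.8] y [-14.6  14.4] rect [57.  -0.2] [44.  30.3] 0.0 world z 136.1
top 150 top face z -46.3 x [38.7 76.9] y [-12.7  16.7] rect [57.6  1.9] [29.7 39. ] 89.9 world z 134.7
scene 109 top face z -46.3 x [-72.1  78.3] y [-16.4  14.8] rect [ 3.6 -1.2] [151.6  32.4] 0.5 world z 134.2
```

View pics/s5.png

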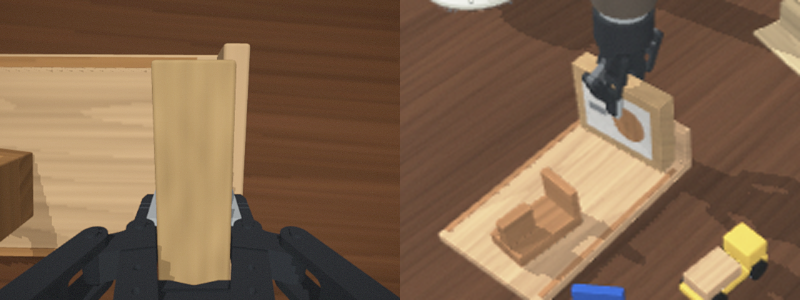

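Call:
send_rows --steps '[[[0,0,0,0,0.1],[0,0.1,0,0,0.1],[0,0,0,0,0.1]]]'

```text
clock: 14.6
position: [498.4, -128.6, 85.1]
ee_rot: [-0.038, 0.998, -0.011, -0.039]
contact_force: [0.4, -2.6, -1.1]
gripper_width: 29.4
```

Call:
send_rows --steps '[[[0,0,0,0,0.3],[0,0,0,0,0.36],[0,0,0,0,0.42],[0,0,0,0,0.5],[0,0,0,0,0.5]]]'

```text
clock: 15.02
position: [498.2, -127.7, 83.6]
ee_rot: [-0.038, 0.998, -0.011, -0.04]
contact_force: [0.6, 0.3, -0.6]
gripper_width: 42.8
```

```bash
python3 - <<'E'
from h import *
go(499.3,-127.2,150,94.1); edges()
E
```

```text
shift cm [ 0.42 -0.08 -6.63] turn 0.006 pos [ 498.2 -127.7   83.6] yaw_y 94.4 toolz [-0.079 -0.024 -0.997] w 42.8 F [ 0.6  0.3 -0.6] t 15.02 j [ 0.08  0.39 -0.41  0.02 -0.84 -1.59]
wrist 18993 top face z -47.7 x [35.3 78.7] y [-17.7  11.3] rect [57.  -3.2] [44.  30.2] 0.1 world z 135.9
top 196 top face z -47.4 x [37.1 76.9] y [-15.7  13.6] rect [56.4 -1. ] [41.4 29.7] 0.4 world z 135.4
scene 113 top face z -55.4 x [-71.5 -35.3] y [-18.4  11.4] rect [-53.3  -3.2] [36.2 32.4] 0.4 world z 134.7
```

Call:
send_rows --steps '[[[0,-0.3,0,0,0.55],[0.05,0,-0.8,0,0.55],[0.1,0,-1.4,0,0.55],[0.1,0,-1.5,0,0.55],[0.1,0,-1.5,0,0.55],[0.1,0,-1.5,0,0.55],[0.1,0,-1.5,0,0.55],[0.1,0,-1.5,0,0.55],[0,0,-1,0,0.55],[0,0,0,0,0.55]]]'

```text
clock: 16.0
position: [500.1, -129.8, 200.1]
ee_rot: [-0.038, 0.998, -0.011, -0.039]
contact_force: [0.1, 0.1, 0.8]
gripper_width: 47.3
```

```bash
cat > m.py <<'E'
from h import *
def sel(p,x0,x1,y0,y1,z0,z1):
    p=p.reshape(-1,3); p=p[~np.isnan(p[:,0])]
    return p[(p[:,0]>x0)&(p[:,0]<x1)&(p[:,1]>y0)&(p[:,1]<y1)&(p[:,2]>z0)&(p[:,2]<z1)]
O=np.array([507.9,-246.9]); X=np.array([-.0715,.9974]); Y=np.array([-.9974,-.0715])
def rk(c): return np.round([(c-O)@X,(c-O)@Y],1)
def meas(y0=-395):
    for n in ("top","scene"):
        im,d=optics.get_image(n); P=cloud(n,d)
        for lab,b in dict(panel=(380,620,-125,-80,66,85),carton=(380,620,-190,-95,128,142),tops=(470,580,y0,-130,66,90),foot=(470,580,y0,-130,28,42)).items():
            s=sel(P,*b)
            if len(s)>25:
                r=cv2.minAreaRect(s[:,:2].astype(np.float32)); print(n,lab,len(s),"rack",rk(np.array(r[0])),np.round(r[1],1),round(r[2],1),"z",round(float(np.median(s[:,2])),1))
E
python3 - <<'E'
from m import *
go(499,-129,180,94.1); meas()
E
```

```text
shift cm [-0.05  0.12  2.01] turn 0.005 pos [ 500.1 -129.8  200.1] yaw_y 94.4 toolz [-0.078 -0.025 -0.997] w 47.3 F [0.1 0.1 0.8] t 16.0 j [ 0.07  0.26 -0.26  0.02 -1.12 -1.58]
top panel 107 rack [143.6  67.4] [42.1 15. ] 4.1 z 75.3
top carton 183 rack [119.1  58.1] [32.6 30. ] 5.1 z 135.4
top tops 268 rack [-68.7 -13.3] [98.6 57. ] 87.4 z 77.2
top foot 637 rack [-69.7 -13.8] [100.3  59.5] 86.8 z 35.5
scene panel 71 rack [137.2 -79.1] [26. 33.] 21.9 z 73.8
scene carton 522 rack [117.5   1.2] [151.9  34. ] 5.0 z 134.4
scene tops 472 rack [ -3.6 -36.8] [104.1 229.1] 11.5 z 76.0
scene foot 650 rack [ -7.2 -25.8] [105.2 235.4] 5.9 z 34.8
```

Call:
send_rows --steps '[[[0,-2,0,0,0.3],[0,-2.7,0,0,0.3],[0,-2.7,0,0,0.3],[0,-2.7,0,0,0.3],[0,-2.7,0,0,0.3],[0,-2.7,0,0,0.3],[0,-2.7,0,0,0.3],[0,-2.7,0,0,0.3],[0,-2.7,0,0,0.3],[0,-2,0,0,0.3]]]'

```text
clock: 16.93
position: [513.4, -390.2, 190.0]
ee_rot: [-0.041, 0.998, -0.006, -0.051]
contact_force: [-0.4, 0.3, 0.4]
gripper_width: 25.8
```

Call:
send_rows --steps '[[[0,-1,0,-0.1,0.3],[0,0,0,-0.12,0.3],[0,0,0,-0.12,0.3],[0,0,0,-0.12,0.3],[0,0,0,-0.12,0.3],[0,0,0,-0.12,0.3],[0,0,0,-0.12,0.3],[0,0,0,-0.12,0.3],[0,0,0,-0.12,0.3],[0,0,0,-0.12,0.3]]]'

```text
clock: 17.77
position: [505.6, -403.8, 170.8]
ee_rot: [-0.605, 0.793, 0.04, -0.051]
contact_force: [-0.6, -0.2, -0.6]
gripper_width: 25.3
```

```bash
python3 - <<'E'
from m import *
go(522,-393,120,184.1); meas()
E
```

```text
shift cm [-1.63 -1.92  4.82] turn -0.34 pos [ 505.6 -403.8  170.8] yaw_y 164.6 toolz [-0.13   0.001 -0.992] w 25.3 F [-0.6 -0.2 -0.6] t 17.77 j [-0.4   0.52  0.04  0.05 -1.22  0.11]
top panel 449 rack [143.6  -1.3] [179.6  15.1] 4.0 z 75.5
top carton 835 rack [119.3  -0.4] [149.6  29.8] 4.2 z 135.5
top tops 48 rack [-109.1   -8.8] [17.9 14.8] 88.4 z 75.1
top foot 60 rack [-112.5   -8.8] [14.3 56.4] 87.2 z 35.8
scene panel 69 rack [135.9 -79.6] [24.1 31.8] 22.5 z 74.1
scene carton 524 rack [1.176e+02 1.000e-01] [152.  33.] 4.1 z 134.5
scene tops 473 rack [ -5.7 -30.1] [106.3 229.6] 7.9 z 75.9
scene foot 644 rack [ -9.7 -23.7] [104.4 231.2] 4.8 z 34.8
```

Call:
send_rows --steps '[[[-0.4,-0.5,0.5,-0.1,0.3],[-0.4,-0.5,0.5,-0.12,0.3],[-0.4,-0.5,0.5,-0.12,0.3],[0,0,0.5,0,0.3],[0,0,0.5,0,0.3],[0,0,0.5,0,0.3],[0,0,0,0,0.3]]]'

```text
clock: 18.45
position: [516.0, -393.6, 132.7]
ee_rot: [0.724, -0.686, -0.051, 0.045]
contact_force: [-0.2, 0.4, -0.8]
gripper_width: 25.8
```

```bash
python3 - <<'E'
from m import *
go(524,-393,60,184.1)
E
```

```text
shift cm [ 0.08 -1.79  7.09] turn -0.017 pos [ 516.  -393.6  132.7] yaw_y -176.9 toolz [-0.137  0.005 -0.991] w 25.8 F [-0.2  0.4 -0.8] t 18.45 j [-0.38  0.56  0.01  0.05 -1.15  0.41]
```

Call:
send_rows --steps '[[[0,-0.3,1,-0.02,0.3],[0,-0.3,1,0,0.3],[0,-0.3,1,0,0.3],[0,-0.3,1,0,0.3],[0,-0.2,1,0,0.3],[0,-0.2,1,0,0.3],[0,-0.2,1,0,0.3],[0,0,0,0,0.3]]]'

```text
clock: 19.12
position: [523.9, -392.2, 52.5]
ee_rot: [0.729, -0.681, -0.053, 0.045]
contact_force: [-0.7, 0.7, 0.1]
gripper_width: 25.7
```

```bash
python3 - <<'E'
from m import *
go(524.5,-393,26,184.1)
im,d=optics.get_image("wrist"); im2,d=optics.get_image("scene"); cv2.imwrite("pics/s6.png",np.hstack([cv2.resize(im,(400,300)),cv2.resize(im2[160:310,120:320],(400,300),interpolation=2)]))
E
```

```text
shift cm [ 0.12 -0.42  2.61] turn -0.002 pos [ 523.9 -392.2   52.5] yaw_y -176.0 toolz [-0.138  0.006 -0.99 ] w 25.7 F [-0.7  0.7  0.1] t 19.12 j [-0.38  0.65 -0.05  0.05 -1.01  0.41]
```

View pics/s6.png

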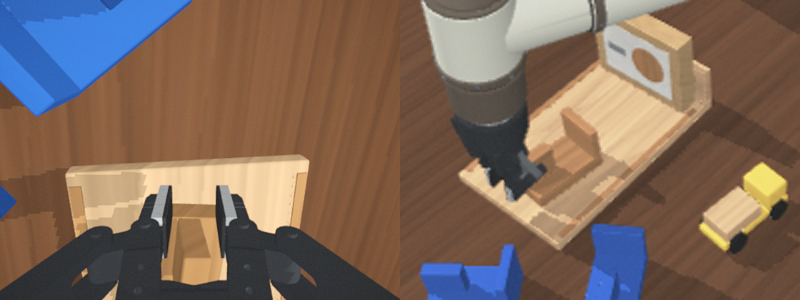

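```bash
python3 - <<'E'
from m import *
s=arm.read_state()
print(proj("wrist",[[524.5,-366,35],[524.5,-366,75],[524,-381,30],[524,-403,30]],s)*[400/560,300/420])
im,d=optics.get_image("wrist"); P=cloud("wrist",d,s)
for v in (280,285,288,292,300,310,320,335): print(v,P[v,273].round(0))
E
```

```text
[[187.18504805 218.40896015]
 [195.18169356 258.75420569]
 [188.41826081 195.81199543]
 [190.47834055 166.72928689]]
280 [ 516. -369.   15.]
285 [ 517. -368.   19.]
288 [ 517. -368.   22.]
292 [ 518. -368.   25.]
300 [ 519. -369.   34.]
310 [ 520. -368.   42.]
320 [ 521. -368.   50.]
335 [ 523. -368.   61.]
```

Call:
send_rows --steps '[[[0,-0.2,0.7,0,0.3],[0,-0.2,0.7,0,0.3],[0,0,0.7,0,0.3],[0,0,0.3,0,0.3],[0,0,0,0,0.3]]]'

```text
clock: 19.68
position: [528.0, -393.7, 31.8]
ee_rot: [0.73, -0.681, -0.047, 0.044]
contact_force: [-0.0, 0.4, 0.3]
gripper_width: 25.6
```

```bash
python3 - <<'E'
from m import *
go(524.5-2,-393+40,26,184.1)
E
```

```text
shift cm [-4.09  0.19  0.64] turn -0.001 pos [ 528.  -393.7   31.8] yaw_y -176.0 toolz [-0.128  0.001 -0.992] w 25.6 F [-0.   0.4  0.3] t 19.68 j [-0.37  0.67 -0.06  0.06 -0.96  0.41]
```

Call:
send_rows --steps '[[[-0.3,0.2,0.4,0,0.3],[-0.5,0.1,0.1,0,0.3],[-0.5,0,0,0,0.3],[-0.5,0,0,0,0.3],[-0.5,0,0,0,0.3],[-0.5,0,0,0,0.3],[-0.5,0,0,0,0.3],[-0.5,0,0,0,0.3],[0,0,0,0,0.3]]]'

```text
clock: 20.43
position: [521.8, -352.7, 27.8]
ee_rot: [0.73, -0.681, -0.046, 0.043]
contact_force: [-0.1, 0.4, 0.4]
gripper_width: 25.7
```

```bash
python3 - <<'E'
from m import *
go(520.6,-353+27,28,184.1); meas()
E
```

```text
shift cm [-2.67 -0.06 -0.01] turn -0.001 pos [ 521.8 -352.7   27.8] yaw_y -176.0 toolz [-0.126 -0.001 -0.992] w 25.7 F [-0.1  0.4  0.4] t 20.43 j [-0.32  0.64 -0.14  0.05 -0.91  0.35]
top panel 266 rack [143.6 -32.1] [118.1  15. ] 4.0 z 75.2
top carton 265 rack [121.9 -38.5] [28.2 74.4] 88.6 z 135.4
top tops 204 rack [-53.2   3. ] [116.2  49.1] 83.3 z 77.6
top foot 618 rack [-54.  -10.2] [59.8 88.7] 3.1 z 35.5
scene panel 68 rack [138.5 -78.3] [25.  36.3] 25.3 z 74.1
scene carton 316 rack [117.8 -29.9] [89.9 32.9] 4.2 z 134.4
scene tops 495 rack [ -4.9 -20.3] [104.5 232.9] 3.2 z 77.4
scene foot 514 rack [ -4.1 -28.2] [104.4 225.6] 7.0 z 34.9
```

Call:
send_rows --steps '[[[-0.5,0,0,0,0.3],[-0.7,0,0,0,0.3],[-0.7,0,0,0,0.3],[-0.7,0,0,0,0.3],[-0.7,0,0,0,0.3],[-0.7,0,0,0,0.3],[-0.5,0,0,0,0.3],[0,0,0,0,0.3]]]'

```text
clock: 21.2
position: [518.2, -304.4, 28.0]
ee_rot: [0.73, -0.681, -0.045, 0.044]
contact_force: [0.4, -1.3, -1.1]
gripper_width: 25.7
```

```bash
python3 - <<'E'
from m import *
s=arm.read_state(); print("rack",rk(s["position"][:2]))
e=O+(-16)*X+(-9)*Y; go(e[0],e[1],28,184.1)
E
```

```text
rack [-58.1  -6.2]
shift cm [-4.21 -0.27 -0.  ] turn -0.002 pos [ 518.2 -304.4   28. ] yaw_y -176.0 toolz [-0.126 -0.002 -0.992] w 25.7 F [ 0.4 -1.3 -1.1] t 21.2 j [-0.25  0.6  -0.22  0.04 -0.88  0.29]
```

Another 42 mm, then slow.

Call:
send_rows --steps '[[[-0.5,0,0,0,0.3],[-0.6,0,0,0,0.3],[-0.6,0,0,0,0.3],[-0.6,0,0,0,0.3],[-0.6,0,0,0,0.3],[-0.5,0,0,0,0.3],[-0.4,0,0,0,0.3],[0,0,0,0,0.3]]]'

```text
clock: 21.87
position: [515.1, -262.1, 28.2]
ee_rot: [0.73, -0.681, -0.046, 0.044]
contact_force: [-0.4, -1.6, 0.2]
gripper_width: 25.4
```

```bash
python3 - <<'E'
from m import *
s=arm.read_state(); print("rack",rk(s["position"][:2]))
e=O+(-6)*X+(-6)*Y; go(e[0],e[1],28,184.1); meas()
E
```

```text
rack [-15.7  -6. ]
shift cm [-0.97  0.    0.03] turn -0.002 pos [ 515.1 -262.1   28.2] yaw_y -176.0 toolz [-0.126 -0.002 -0.992] w 25.4 F [-0.4 -1.6  0.2] t 21.87 j [-0.18  0.57 -0.27  0.03 -0.85  0.22]
top carton 410 rack [114.2  21.3] [ 27.7 107.9] 88.7 z 135.5
top tops 191 rack [41.7 -5.5] [ 58.5 113.1] 0.0 z 78.7
top foot 448 rack [47.2 -3.6] [ 48.7 101. ] 3.9 z 35.7
scene panel 72 rack [135.6 -80.4] [25.2 30.6] 20.7 z 73.9
scene carton 413 rack [117.8 -11.5] [126.   32.9] 4.6 z 134.4
scene tops 453 rack [ 41.1 -20.4] [104.6 143.6] 1.9 z 78.5
scene foot 392 rack [ 39.2 -31.7] [100.3 133. ] 11.2 z 34.6
```

Call:
send_rows --steps '[[[-0.2,0,0,0,0.3],[-0.2,0,0,0,0.3],[-0.2,0,0,0,0.3]]]'

```text
clock: 22.22
position: [515.0, -257.1, 28.4]
ee_rot: [0.729, -0.681, -0.045, 0.044]
contact_force: [0.7, -2.5, -0.6]
gripper_width: 25.4
```

Call:
send_rows --steps '[[[-0.2,0,0,0,0.3],[-0.1,0,0,0,0.3]]]'

```text
clock: 22.38
position: [514.8, -254.2, 28.4]
ee_rot: [0.729, -0.681, -0.045, 0.044]
contact_force: [0.7, -2.6, -0.7]
gripper_width: 25.5
```

Call:
send_rows --steps '[[[-0.1,0,0,0,0.3],[-0.1,0,0,0,0.3]]]'

```text
clock: 22.55
position: [515.0, -253.4, 28.5]
ee_rot: [0.729, -0.681, -0.044, 0.044]
contact_force: [0.1, -8.1, -3.7]
gripper_width: 25.7
```

Call:
send_rows --steps '[[[-0.2,0,0,0,0.3],[-0.2,0,0,0,0.3]]]'

```text
clock: 22.72
position: [515.0, -253.4, 28.5]
ee_rot: [0.73, -0.681, -0.042, 0.046]
contact_force: [0.5, -10.7, -3.8]
gripper_width: 25.5
```

```bash
python3 - <<'E'
from m import *
s=arm.read_state(); print("rack",rk(s["position"][:2])); go(515,-300,28,184.1)
im2,d=optics.get_image("scene"); im3,d=optics.get_image("top");cv2.imwrite("pics/s7.png",np.hstack([cv2.resize(im3[205:310,255:395],(400,300),interpolation=2),cv2.resize(im2[160:310,120:320],(400,300),interpolation=2)]))
E
```

```text
rack [-7.  -6.6]
shift cm [4.65 0.31 0.1 ] turn -0.002 pos [ 515.  -253.4   28.5] yaw_y -176.0 toolz [-0.124 -0.01  -0.992] w 25.5 F [  0.5 -10.7  -3.8] t 22.72 j [-0.16  0.57 -0.29  0.04 -0.84  0.2 ]
```

View pics/s7.png

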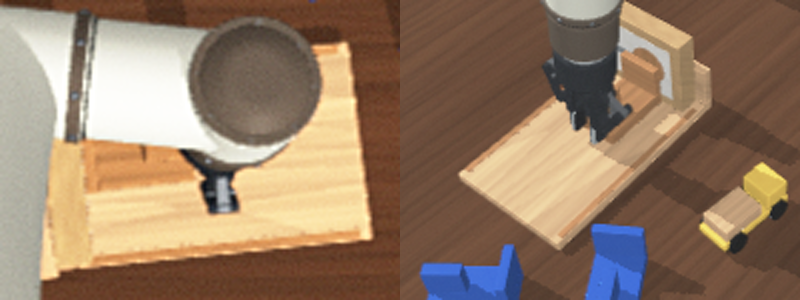

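Call:
send_rows --steps '[[[0,0,0,0,0.3],[0.3,0,0,0,0.3],[0.8,0,0,0,0.3],[1.5,0,-0.3,0,0.3],[2,0,-0.5,0,0.3],[1,0,-2,0,0.3],[1,0,-3,0,0.3],[1,0,-3,0,0.3],[1,0,-3,0,0.3],[2,0,-2,0,0.3]]]'

```text
clock: 23.65
position: [536.0, -363.9, 166.3]
ee_rot: [0.73, -0.68, -0.05, 0.048]
contact_force: [1.4, -0.4, 0.6]
gripper_width: 25.7
```

Call:
send_rows --steps '[[[3,0,-2,0,0.3],[3,0,0,0,0.3],[3,0,0,0,0.3],[3,0,0,0,0.3],[3,0,0,0,0.3],[3,0,0,0,0.3],[3,0,0,0,0.3],[0,0,0,0,0.3]]]'

```text
clock: 24.32
position: [552.8, -594.2, 198.8]
ee_rot: [0.729, -0.681, -0.041, 0.046]
contact_force: [-0.6, 0.4, -1.7]
gripper_width: 25.8
```

```bash
python3 - <<'E'
from m import *
go(515,-450,180,184.1); meas(-330)
n="top";im,d=optics.get_image(n);P=cloud(n,d)
for lab,b in dict(fin=(470,580,-280,-185,64,78),plate=(470,580,-170,-130,70,90)).items():
    s=sel(P,*b); r=cv2.minAreaRect(s[:,:2].astype(np.float32)); print(lab,len(s),rk(np.array(r[0])),np.round(r[1],1),round(r[2],1))
im2,d=optics.get_image("scene"); cv2.imwrite("pics/s8.png",np.hstack([cv2.resize(im[205:310,255:395],(400,300),interpolation=2),cv2.resize(im2[160:310,120:320],(400,300),interpolation=2)]))
E
```

```text
shift cm [-14.65   2.55   2.18] turn -0.004 pos [ 552.8 -594.2  198.8] yaw_y -176.1 toolz [-0.122 -0.011 -0.992] w 25.8 F [-0.6  0.4 -1.7] t 24.32 j [-0.59  0.79  0.61  0.08 -1.49  0.65]
top panel 398 rack [144.   -1.6] [178.6  14.9] 3.8 z 75.3
top carton 836 rack [121.   -0.6] [149.7  29.9] 4.0 z 135.5
top tops 231 rack [56.4 -6. ] [98.9 58.6] 88.9 z 77.9
top foot 685 rack [49.5 -9.6] [59.7 87.4] 4.1 z 35.4
scene panel 71 rack [135.2 -79.2] [25.5 31.9] 16.9 z 74.2
scene carton 515 rack [119.3   2. ] [153.4  33.5] 4.8 z 134.6
scene tops 369 rack [ 56.6 -23.9] [104.9 104.8] 6.3 z 76.7
scene foot 504 rack [ 56.7 -26.8] [ 98.5 107.2] 5.6 z 35.0
fin 113 [28.9 -9.5] [15.9 44.8] 4.3
plate 109 [99.6 -9.8] [59.1 10.9] 3.6
```

View pics/s8.png

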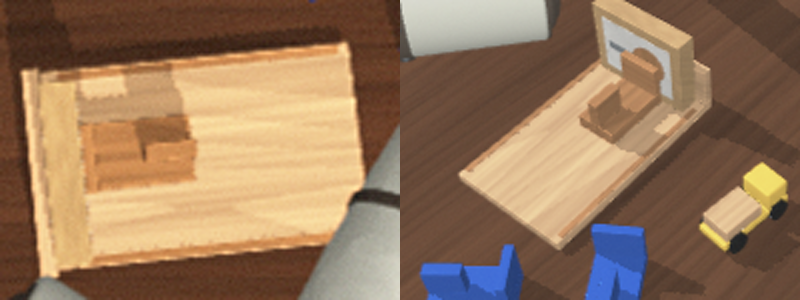

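```bash
python3 - <<'E'
from bench import job
print(job.job_done())
E
```

```text
the job is handed in; nothing more can be done
None
```

The carton now stands upright on its long thin edge against the end panel, and the wooden bookend is pushed snug and square against it. I handed the job in at about 24 s.

**How it went:**
- **Carton:** The tool could only point down, so I straddled the overhanging end, tipped the carton upright on the easel's lip and gripped it flat. I then carried it to the rack, seated it against the panel and released it.
- **Bookend:** With the carton standing by itself, I pushed the bookend along with two low fingertips on its rear face. That also turned it square, and it met the carton at about 10 N.

**Last checks (top camera, which read about 1.5 mm high along the row, so I took positions against the panel):**
- **Carton position:** its face is within about 0.5 mm of the panel, it is within 1 mm of centre, and its top is at 135 mm, so it stands flat.
- **Bookend position:** the fin is at about x = 27.4 mm (target 27.5), its yaw matches the panel's to about 0.5°, and its foot is flat on the board.
- **Bystanders:** the jar, mug and truck were never approached. I did not measure them again at the end.

**Not ideal:**
- **Tool tilt:** the tool drifted to about 4.5° of tilt while carrying the carton and about 7° later. I levelled the carton by pressing it down onto the board, with a short 36 N peak at the wrist.
- **First placing:** the carton stood about 2 mm off the panel after release, and the bookend push closed that gap.
- **Scene camera:** it read the carton about 2 mm differently from the top camera, within the calibration tolerance.

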